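# Raise a culture dish with a rocker lifter and set it on the light box

### The arm

A 7-joint arm with a two-finger parallel gripper is mounted at the origin on a cart in front of the work surface, level with it; the furniture and walls round the work are solid. World frame = base frame: x ahead of the robot, y to its left, z up, the work surface at z = 0. Lengths are in m, angles in rad, forces in N, time in s.
With the tool pointing down it reaches from about 0.4 to 0.85 m from the base axis. Payload 10.4 kg.
Tool frame: the origin (TCP) lies at the centre of the arm's flange, where the gripper is bolted on; the fingertips stand 173 mm ahead of it and the grasp point (between the pads) lies 155 mm ahead of it; z points along the fingers, y is the line along which they close (so a half turn about z gives the same grasp; the last joint's range is limited). The gripper opens to 85 mm and grips with 20 to 120 N. Pads are 22 mm wide; open, the fingers measure 114 mm over their backs; the gripper's body (76 mm by 85 mm) begins 54 mm behind the grasp point. The pads swing forward as they close: fully open they stand 13 mm farther back than shut.
Start: joints at [-1.196, 0.332, -0.065, 1.46, 0.022, 1.35, -0.088], TCP at [0.242, 0.576, 0.405] pointing down, gripper open.
Joint ranges: [-2.6, 2.6], [-0.5, 2.12], [-1.47, 1.34], [0.16, 2.42], [-1.27, 4.41], [0.06, 2.06], [-2.6, 2.6]. Speed limits (rad/s): [2.22, 2.22, 2.79, 2.79, 3.14, 3.14, 3.14].

### API

Orientations are given as a unit quaternion [x, y, z, w].
In Python, from workcell import manip, viewer, finder gives the robot as it stands.
- The arm moves only by the tool arm_command, never from a script. Its argument "plan" is a list of rows, each an object with "dp": the shift along the tool's x, y, z in mm, a list of three; "spin": the turn about the tool's z in rad. A call has 1 to 5 rows; each row shifts and turns the commanded pose from where the row before left it, along the tool's axes as they then stand; what a row does not reach is not made up. A row lasts 1/10 s, in which the tool goes at most 50 mm and 8.59 degrees, less where a joint would pass 70% of its speed; a pose out of reach is approached as far as the arm can. A call is refused whole if a number of a shift passes 50 or a number of a turn 0.15, either way. A call with a gripper value outside its range is refused whole. "grip" is the closure, from -1 (fully open) to 1 (shut), set as the call begins (left out, the last holds). The fingers move at their own pace and stop on an object; "newtons" is the grip in N (left out, the last holds). Time passes only in rows, so rows that do not move let the fingers close. It gives the time, the measured TCP pose, the force, the opening and the grip force at its end, in the units of the state.
- manip.get_obs(): the state, without advancing time (a new reading comes with each control period).
- viewer.camera(name): name is "scene" or "top" or "wrist"; returns the picture (384x512x3 uint8, blue, green, red); there is no depth.
- viewer.camera_params(name): a dict with "vertical_fov" (degrees; the focal length in pixels is half the picture's height over the tangent of half this angle, whatever the lens; pixels are square), "cx", "cy" (the principal point, pixels), "R" (3x3) and "t" (3): a world point X has camera coordinates R X + t; the wrist camera has in their place "T_tool_cam" (4x4, takes a point from camera to tool coordinates, whose origin is the TCP and whose axes are the flange's). Camera axes: x right, y down, z forward; pixel columns grow to the right and rows downward; lengths in m; the calibration is good to about 2 mm. The wrist camera is an equidistant fisheye: a pixel r from the principal point sees the ray r / f radians off the axis. A picture is of the moment at which its call begins: read the wrist's pose just before it. camera_params takes no time and is no camera call.
- manip.hand_in(): hands the job in; it is judged then, once.
Trained networks look in the newest picture that a camera, given by its name, has taken for a name from the list of things; names that differ only in an ending like _2 or _b are one class to them, and where a whole thing is asked for, a point or a joint stands for the part that bears it (a point fixed in the world has none). Each returns a list of dicts, best first, with "score" (0 to 1); they miss things now and then, are a little off and sometimes report something else, mostly with a low value. They report only what shows in the picture. A call takes as long as a camera call. They do not tell look-alikes from the thing itself.
- finder.find_in(camera, thing): "position" ([x, y, z] in m, in world coordinates, good to about 4 mm: the middle of the surface that is visible of it).
The state is a dict: "clock": time; "joint_pos": joint angles; "joint_velocities": joint speeds; "tau": joint torques, N m; "position": TCP position; "ee_rot": TCP orientation; "ft_force": force on the tool from outside, world axes, zero at the start; "torque": the same for the moment, N m; "grip_width": opening from 0.0 (shut) to 1.0 (fully open); "grasp_force": force on a finger pad.
Only numpy, scipy, OpenCV 4.12 (cv2) and the standard library are available. Lean on these libraries where they do the work, as an engineer would, in place of code of your own. Each camera call takes 0.05 s, during which the arm holds its last target. There are 200 camera calls.

### The job

The small clear culture dish sits flush in the lifter's white well: with the fingertips, push the red button of the steel rocker all the way down to its stop and keep it there with a firm push of about 12 N for one second (never more than 20 N), so that the other end tips the dish up and out of the well. Then take the raised dish, carry it to the light box and set it gently, without dropping it, flat in the round seat, and leave the other things on the bench alone.

Things in the scene. Friction and masses are not known exactly. Their poses are not given: they have to be found in the camera images.
- stand: Dish lifter, fixed: grey foot 285 x 76 x 10 mm. Origin on the bench under the pivot; x runs along the rocker towards the dish, y along the pivot line, z up. Round white well at x = +115 mm (inside diameter 47, outside 59 mm), floor 46 and rim 58 mm above the bench, slotted on the pivot side for the rocker arm. The dish is flush with the rim at the start.
- pivot (a point): Nominal middle of the rocker's pivot line, fixed to the stand 69 mm above the bench. The aluminium pivot fork (36 mm wide, up to 87 mm high) is set by hand: the true pivot line, and the rocker with it, may lie up to 9 mm higher or lower than this point. That is not measured; feel for it at the button.
- rocker (a joint): Angle of the steel rocker, rad: 0 = button end up, dish end down; 0.40 = at its stop, rocker level, dish end up. Starts at 0 to 0.03. The stiff hinge needs about 5 N at the button to turn and stays where it is left. Tipped by a = 0.40 - joint, the middle of the button's top is at stand x = -90 cos a + 21 sin a mm, and 90 sin a + 21 cos a mm above the pivot line.
- button_stop (a point): Nominal middle of the button's top face (unpressed) with the rocker at its stop, 90 mm above the bench; truly up to 9 mm higher or lower. The button is a red disc, 28 mm in diameter, square to the rocker, at the end away from the dish, on a spring of 5 N per mm with 5.5 mm travel, so the force rises evenly once the rocker is at its stop.
- dish_center (a point): Centre (half-way up) of the clear round culture dish with two dark spots, 42 mm in diameter and 12 mm high, 14 to 28 g, loose; treat it as solid. z is its axis. Grasp it across its side once raised: at the rocker's stop it lies level on the 26 x 22 mm lifting plate, its underside nominally 72 mm (63 to 81) above the bench.
- well (a point): Centre of the mouth of the white well, level with its rim, 58 mm above the bench.
- seat (a point): Centre of the floor of the round white seat in the top of the light box (fixed, black and grey, 100 x 110 x 24 mm). The seat is 48 mm in diameter and 3 mm deep, its floor 21 mm above the bench; z up. The seated dish has its centre 6 mm above this point.
- spare_dish: Bystander: empty clear dish, 42 mm diameter, 12 mm high, in front of the lifter. Origin under its centre.
- stain_bottle: Bystander: small white bottle with a dark green cap, 33 mm diameter, 64 mm high, behind the lifter. Origin under its centre.
- lidded_dish: Bystander: clear dish with its lid on, 45 mm diameter, 13 mm high, in front of the light box. Origin under its centre.
- stain_cap: Bystander: teal screw cap, 28 mm diameter, 13 mm high, behind the light box. Origin under its centre.
- dish: The same culture dish; origin at the centre of its underside.
Mind the look-alikes: they are no part of the job. Several things look just like the part that bears seat: the one meant starts farthest to the robot's left.

How it is judged:
On the way, in this order (a step that is already met when the one before it is completed fails the run):
1. the button is held down with 8 to 17 N by the fingertips, the rocker at its stop (joint above 0.385), for half a second (value of joint rocker above 0.385 rad and contact force between the fingers and rocker between 8 and 17 N), for 0.5 s.
2. the dish is held by the fingers, more than 60 mm to the side of the well (horizontal distance between dish_center and well above 0.06 m and contact force between the fingers and dish above 0.5 N), for 0.1 s.
At the end, for the whole second after the job is handed in: The dish lies released and at rest, flat (within 0.08 rad) on the floor of the light box's seat, its centre within 5 mm of the seat's centre (the seat itself leaves 3 mm of play) and within 2 mm of its seated height (horizontal distance between dish_center and seat below 0.005 m and z of dish_center in the frame of light_box between 0.025 and 0.0285 m and angle between dish_center's own z axis and vertical below 0.08 rad and linear speed of dish below 0.02 m/s); the robot touches nothing.
It fails at once if the rocker or its button is pushed with more than 20 N (contact force between any of the fingers, the arm and rocker above 20 N).
It fails at once if the dish falls or is flung (faster than 0.35 m/s while the fingers do not touch it) (contact force between the fingers and dish below 0.01 N and linear speed of dish above 0.35 m/s).
It fails at once if one of the four bystanders is moved by more than 15 mm (distance of any of spare_dish, stain_bottle, lidded_dish, stain_cap from where it was at the start of the episode above 0.015 m).
It also fails if it takes over 45 s, if anything falls off the work surface, if the arm or the gripper's body presses on something with over 40 N, if the wrist force passes 120 N, or if a joint passes its speed limit or range.

## Working session

There is one attempt and no reset: what is moved stays moved. The work goes in short steps, Python scripts to look and compute and a tool call to move; the robot and the scene stay as the last step left them, time stands still between calls to the robot, and variables do not carry over. Pictures are saved under pics/ and viewed, at most 10 in all, crops included, and the job is handed in when it is done.

Besides the shell and the picture viewer there is one more tool, called after ">>>" as name(argument=value, ...), one argument or row to a line, values as JSON. arm_command: Moves the arm, as the interface text tells. Its arguments: {"type":"object","properties":{"plan":{"type":"array","items":{"type":"object","properties":{"dp":{"type":"array","items":{"type":"number"}},"spin":{"type":"number"}}}},"grip":{"type":"number"},"newtons":{"type":"number"}},"required":["plan"]}

```bash
mkdir -p pics
cat > h.py <<'E'
import numpy as np, cv2
from workcell import manip, viewer, finder
from scipy.spatial.transform import Rotation as Ro
np.set_printoptions(precision=4,suppress=True)
def snap(cam,fn):
    im=viewer.camera(cam); cv2.imwrite('pics/'+fn,im); return im
def proj(cam,X):
    p=viewer.camera_params(cam); f=192/np.tan(np.radians(p['vertical_fov']/2))
    c=np.array(p['R'])@np.array(X)+np.array(p['t']); return p['cx']+f*c[0]/c[2],p['cy']+f*c[1]/c[2]
def ray(cam,u,v,z):
    p=viewer.camera_params(cam); f=192/np.tan(np.radians(p['vertical_fov']/2)); R=np.array(p['R']);t=np.array(p['t'])
    d=R.T@np.array([(u-p['cx'])/f,(v-p['cy'])/f,1]); o=-R.T@t
    return o+d*(z-o[2])/d[2]
E
python3 - <<'E'
from h import *
o=manip.get_obs(); print(o)
a=snap('scene','s0.png'); b=snap('top','t0.png')
for c in ('top','scene'):
  for n in ('stand','rocker','well','button_stop','dish','seat','spare_dish','stain_bottle','lidded_dish','stain_cap'):
    try:
      for r in finder.find_in(c,n)[:4]: print(c,n,round(r['score'],2),np.array(r['position']),np.round(proj(c,r['position'])))
    except Exception as e: print(c,n,e)
print(manip.get_obs()['clock'])
E
```

```text
{'clock': 0.0, 'joint_pos': array([-1.1956,  0.3328, -0.0647,  1.461 ,  0.0216,  1.3499, -0.0885]), 'joint_velocities': array([ 0.0015,  0.0017, -0.0004,  0.0013, -0.0009,  0.0003, -0.0015]), 'tau': array([  0.0007, -62.5443,   0.0496, -39.1609,   0.0162,   0.0098,
         0.    ]), 'position': array([0.2421, 0.5761, 0.4039]), 'ee_rot': array([ 0.1976,  0.9803, -0.0007, -0.0001]), 'ft_force': array([-0.0449, -0.3703, -0.3449]), 'torque': array([ 0.0078, -0.0144, -0.0347]), 'grasp_force': 0.0, 'grip_width': 0.9996710739946403}
top stand 0.87 [0.4787 0.127  0.0128] [172. 217.]
top stand 0.18 [ 0.6517 -0.2517  0.0087] [321. 149.]
top rocker 0.85 [0.4897 0.1717 0.0841] [145. 209.]
top well 0.82 [0.4772 0.1301 0.0053] [171. 217.]
top well 0.68 [0.5744 0.1428 0.0422] [164. 177.]
top button_stop 0.8 [0.4781 0.1326 0.012 ] [169. 217.]
top dish 0.5 [0.506  0.0403 0.0472] [204. 204.]
top seat 0.82 [ 0.5595 -0.2236  0.0254] [312. 184.]
top seat 0.66 [ 0.5474 -0.4256  0.0226] [394. 188.]
top spare_dish 0.48 [ 0.3916  0.131  -0.0024] [170. 252.]
top stain_bottle 0.52 [0.5768 0.1439 0.0445] [163. 176.]
top lidded_dish 0.65 [ 0.4542 -0.2352  0.0163] [317. 226.]
top stain_cap 0.59 [ 0.6513 -0.2542  0.0113] [322. 149.]
top stain_cap 0.54 [0.3898 0.1283 0.0007] [171. 253.]
scene stand 0.85 [0.4803 0.0923 0.0082] [201. 191.]
scene rocker 0.51 [0.4848 0.1753 0.0771] [185. 161.]
scene well 0.73 [0.4778 0.092  0.0083] [200. 192.]
scene button_stop 0.76 [0.4802 0.0889 0.0094] [202. 191.]
scene dish 0.46 [0.5108 0.042  0.0496] [218. 183.]
scene seat 0.66 [ 0.5431 -0.4409  0.0248] [354. 271.]
scene seat 0.57 [ 0.5534 -0.2406  0.0269] [296. 228.]
scene stain_bottle 0.53 [0.577  0.1394 0.0371] [217. 167.]
scene lidded_dish 0.7 [ 0.4539 -0.2385  0.0121] [267. 248.]
1.1
```

View pics/t0.png

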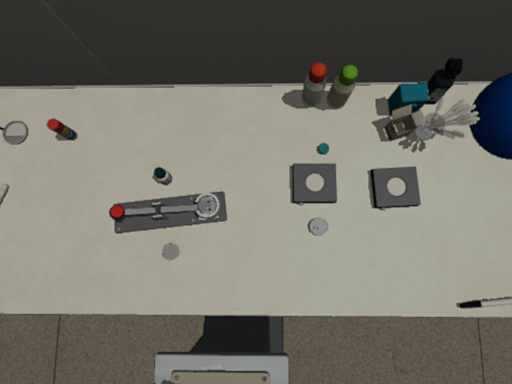

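View pics/s0.png

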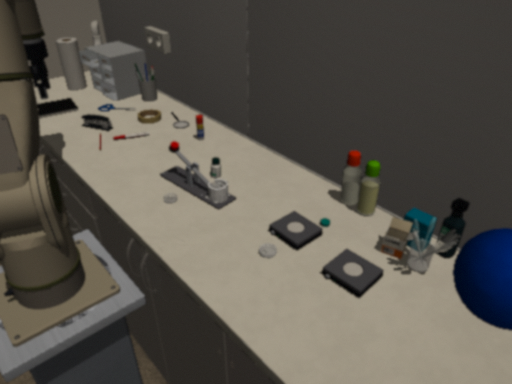

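```bash
cat >> h.py <<'E'
def plan(target,yaw=None,maxs=45):
    """target TCP xyz (m), yaw = angle of tool y in world (rad); prints rows"""
    o=manip.get_obs(); R=Ro.from_quat(o['ee_rot']); P=np.array(o['position'])
    y=R.as_matrix()[:,1]; y0=np.arctan2(y[1],y[0]); s=0
    if yaw is not None: s=-((yaw-y0+np.pi/2)%np.pi-np.pi/2)
    d=np.array(target)-P; n=int(max(np.ceil(np.linalg.norm(d)*1000/maxs),np.ceil(abs(s)/0.14),1))
    print('n',n,'yaw0',y0,'spin total',s,'d',d*1000,'tilt',R.as_matrix()[2,2])
    for i in range(n):
        print([int(round(v)) for v in R.inv().apply(d/n*1000)],round(s/n,3))
        R=R*Ro.from_euler('z',s/n)
E
python3 - <<'E'
from h import *
b=ray('top',118,212,.123); w=ray('top',207,205,.058)
print(b,w,np.linalg.norm((b-w)[:2]))
bs=ray('scene',174,147,.123); ws=ray('scene',219,184,.058); print(bs,ws)
u=(w-b)[:2]; print(np.degrees(np.arctan2(u[1],u[0])))
print(ray('top',315,183,.021),ray('scene',296,228,.021))
T=viewer.camera_params('wrist'); print(T)
plan([.46,.12,.36],np.arctan2(u[1],u[0])+np.pi/2)
E
```

```text
[0.4788 0.218  0.123 ] [0.5023 0.0312 0.058 ] 0.18823205006212138
[0.4654 0.2006 0.123 ] [0.502  0.0254 0.058 ]
-82.84548022282776
[ 0.5618 -0.2319  0.021 ] [ 0.5602 -0.2362  0.021 ]
{'vertical_fov': 65.70646984690485, 'cx': 260.0160656954046, 'cy': 190.52937633795545, 'T_tool_cam': array([[-0.0007, -0.9628, -0.2704,  0.0687],
       [ 1.    , -0.0006, -0.0007, -0.0002],
       [ 0.0005, -0.2704,  0.9628,  0.0313],
       [ 0.    ,  0.    ,  0.    ,  1.    ]])}
n 12 yaw0 1.1730178349534182 spin total 1.0481479084427117 d [ 217.8856 -456.2078  -44.7592] tilt -0.9999999938996899
[-31, -28, 4] 0.087
[-34, -25, 4] 0.087
[-36, -22, 4] 0.087
[-38, -19, 4] 0.087
[-39, -16, 4] 0.087
[-40, -12, 4] 0.087
[-41, -9, 4] 0.087
[-42, -5, 4] 0.087
[-42, -1, 4] 0.087
[-42, 2, 4] 0.087
[-42, 6, 4] 0.087
[-41, 10, 4] 0.087
```

>>> arm_command(
  plan=[
    {"dp": [-31, -28, 0], "spin": 0.087},
    {"dp": [-34, -25, 0], "spin": 0.087},
    {"dp": [-36, -22, 0], "spin": 0.087},
    {"dp": [-38, -19, 0], "spin": 0.087},
    {"dp": [-39, -16, 0], "spin": 0.087},
  ],
)

```text
clock: 1.6
position: [0.3334, 0.3842, 0.4049]
ee_rot: [0.406, 0.914, 0.0, -0.0]
ft_force: [1.2, -0.6, 0.4]
grip_width: 1.0
grasp_force: 0.0
```

>>> arm_command(
  plan=[
    {"dp": [-40, -12, 0], "spin": 0.087},
    {"dp": [-41, -9, 0], "spin": 0.087},
    {"dp": [-42, -5, 0], "spin": 0.087},
    {"dp": [-42, -1, 0], "spin": 0.087},
    {"dp": [-42, 2, 0], "spin": 0.087},
  ],
)

```text
clock: 2.1
position: [0.4235, 0.1945, 0.405]
ee_rot: [0.594, 0.805, 0.0, 0.0]
ft_force: [0.2, 1.0, 0.0]
grip_width: 1.004
grasp_force: 0.0
```

>>> arm_command(
  plan=[
    {"dp": [-10, 2, 0], "spin": 0.087},
    {"dp": [-5, 2, 0], "spin": 0.087},
    {"dp": [0, 0, 0], "spin": 0},
  ],
  grip=1,
)

```text
clock: 2.4
position: [0.4313, 0.1819, 0.4049]
ee_rot: [0.661, 0.75, 0.0, 0.0]
ft_force: [-0.1, 0.3, 0.1]
grip_width: 0.515
grasp_force: 0.0
```

```bash
cat >> h.py <<'E'
def wcam(o=None):
    o=o or manip.get_obs(); p=viewer.camera_params('wrist'); T=np.array(p['T_tool_cam'])
    M=np.eye(4); M[:3,:3]=Ro.from_quat(o['ee_rot']).as_matrix(); M[:3,3]=o['position']; return M@T,p
def wray(u,v,z,o=None):
    M,p=wcam(o); f=192/np.tan(np.radians(p['vertical_fov']/2))
    a=np.array([u-p['cx'],v-p['cy']]); r=np.linalg.norm(a); th=r/f; a=a/max(r,1e-9)
    d=M[:3,:3]@np.array([*(a*np.sin(th)),np.cos(th)]); return M[:3,3]+d*(z-M[2,3])/d[2]
def wproj(X,o=None):
    M,p=wcam(o); f=192/np.tan(np.radians(p['vertical_fov']/2)); c=np.linalg.inv(M)@np.array([*X,1]); h=np.hypot(c[0],c[1]); r=f*np.arctan2(h,c[2])
    return p['cx']+r*c[0]/h, p['cy']+r*c[1]/h
E
python3 - <<'E'
from h import *
o=manip.get_obs(); print(o['clock'],o['position'],o['ee_rot'],o['ft_force'],o['grip_width'])
im=snap('wrist','w0.png')
for n in ('stand','rocker','well','button_stop','dish'):
      for r in finder.find_in('wrist',n)[:3]: print(n,round(r['score'],2),np.array(r['position']),np.round(wproj(r['position'])))
E
```

```text
2.4 [0.4313 0.1819 0.4049] [0.6613 0.7502 0.0002 0.    ] [-0.0802  0.3097  0.0768] 0.514850769587391
stand 0.61 [0.4723 0.1767 0.0121] [292. 174.]
stand 0.39 [0.3909 0.1274 0.0051] [224. 202.]
rocker 0.58 [0.4777 0.2024 0.0943] [311. 168.]
well 0.58 [0.4741 0.1803 0.0149] [295. 172.]
button_stop 0.84 [0.479  0.1776 0.007 ] [297. 173.]
dish 0.72 [0.4997 0.0311 0.0481] [297. 291.]
```

View pics/w0.png

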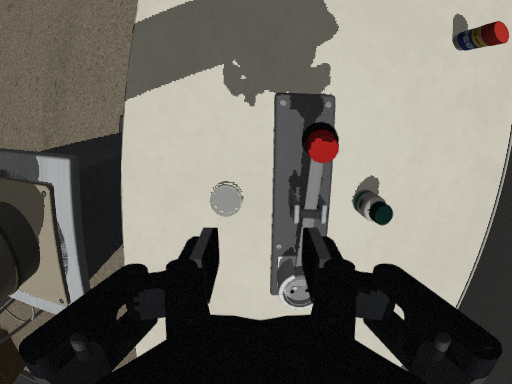

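Run:
```python
from h import *
for n,u,v,z in (('btn',323,150,.122),('btnhi',323,150,.131),('btnlo',323,150,.113),('well',297,291,.058),('fL1',277,96,.01),('fL2',272,292,.01),('fR1',334,97,.01),('fR2',328,240,.01)): print(n,wray(u,v,z))
w=wray(297,291,.058)[:2]; c=(wray(277,96,.01)+wray(334,97,.01))[:2]/2
L=(wray(272,292,.01)-wray(277,96,.01))[:2]; 
for u in (w-c,L): print(np.degrees(np.arctan2(u[1],u[0])),np.linalg.norm(u))
im=cv2.imread('pics/w0.png').astype(int); m=((im[:,:,2]>60)&(im[:,:,1]<im[:,:,2]*.3)).astype(np.uint8); m[:,420:]=0
n,l,s,ce=cv2.connectedComponentsWithStats(m); print(s[1:],ce[1:])
cv2.imwrite('pics/w0c.png',cv2.resize(cv2.imread('pics/w0.png')[85:310,240:400],None,fx=2.6,fy=2.6,interpolation=cv2.INTER_CUBIC))
```

```text
btn [0.4798 0.2241 0.122 ]
btnhi [0.4777 0.225  0.131 ]
btnlo [0.4819 0.2231 0.113 ]
well [0.4973 0.0371 0.058 ]
fL1 [0.4398 0.2698 0.01  ]
fL2 [ 0.4724 -0.0012  0.01  ]
fR1 [0.5094 0.28   0.01  ]
fR2 [0.5364 0.0922 0.01  ]
-84.55253659477685 0.2388630893759521
-83.1283019815657 0.27292158071709666
[[319 130   2   2   2]
 [321 132   2   2   3]
 [325 132   1   2   2]
 [314 135   2   1   2]
 [308 135  30  27 627]
 [327 134   1   1   1]] [[319.5    130.5   ]
 [321.6667 132.6667]
 [325.     132.5   ]
 [314.5    135.    ]
 [322.9856 148.4067]
 [327.     134.    ]]
```

View pics/w0c.png

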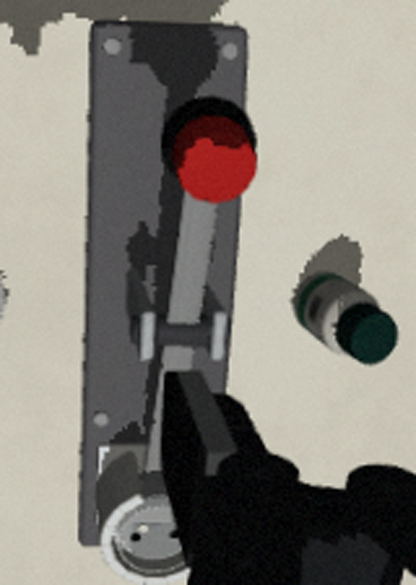

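Run:
```python
from h import *
plan([.478,.231,.318],np.radians(6))
```

```text
n 3 yaw0 0.131136862355198 spin total 0.02641710723553814 d [ 47.3046  47.7422 -86.6838] tilt -0.9999999984911877
[14, 18, 29] 0.009
[14, 18, 29] 0.009
[14, 17, 29] 0.009
```

>>> arm_command(
  plan=[
    {"dp": [14, 18, 29], "spin": 0.009},
    {"dp": [14, 18, 29], "spin": 0.009},
    {"dp": [14, 17, 29], "spin": 0.009},
    {"dp": [0, 0, 0], "spin": 0},
  ],
  grip=1,
)

```text
clock: 3.1
position: [0.478, 0.2326, 0.3134]
ee_rot: [0.669, 0.743, -0.003, -0.001]
ft_force: [-0.9, -0.4, -0.1]
grip_width: 0.001
grasp_force: 0.0
```

Run:
```python
from h import *
o=manip.get_obs(); print(o['clock'],o['position'],o['grip_width'],o['ft_force'])
im=snap('wrist','w1.png')
cv2.imwrite('pics/w1v.png',im)
for n in ('dish','rocker'):
  for r in finder.find_in('wrist',n)[:2]: print(n,round(r['score'],2),np.array(r['position']),np.round(wproj(r['position'])))
print(wproj([*o['position'][:2],o['position'][2]-.173]))
plan([.478,.231,.318],np.radians(6))
```

```text
3.1 [0.478  0.2326 0.3134] 0.0013685465618127474 [-0.9089 -0.412  -0.099 ]
(np.float64(260.47066747195606), np.float64(235.37249487088815))
n 1 yaw0 0.10254037306233649 spin total -0.0021793820573232647 d [-0.4883  0.3247 -0.3344] tilt -0.9999999632392872
[0, 0, 0] -0.002
```

View pics/w1v.png

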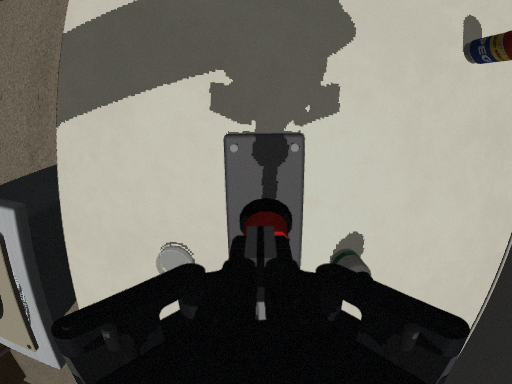

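>>> arm_command(
  plan=[
    {"dp": [0, 3, 4], "spin": 0},
    {"dp": [0, 0, 3], "spin": 0},
    {"dp": [0, 0, 2], "spin": 0},
    {"dp": [0, 0, 0], "spin": 0},
  ],
)

```text
clock: 3.65
position: [0.4814, 0.2309, 0.3088]
ee_rot: [0.67, 0.742, 0.0, -0.0]
ft_force: [0.6, -0.0, -0.4]
grip_width: 0.004
grasp_force: 0.0
```

>>> arm_command(
  plan=[
    {"dp": [0, 0, 2], "spin": 0},
    {"dp": [0, 0, 2], "spin": 0},
  ],
)

```text
clock: 3.85
position: [0.4815, 0.2312, 0.3047]
ee_rot: [0.67, 0.742, 0.0, -0.0]
ft_force: [-0.3, 0.2, 0.2]
grip_width: -0.004
grasp_force: 0.0
```

>>> arm_command(
  plan=[
    {"dp": [0, 0, 2], "spin": 0},
    {"dp": [0, 0, 2], "spin": 0},
  ],
)

```text
clock: 4.05
position: [0.4815, 0.2311, 0.3005]
ee_rot: [0.67, 0.742, 0.0, -0.0]
ft_force: [-0.2, 0.5, 0.6]
grip_width: 0.002
grasp_force: 0.9
```

>>> arm_command(
  plan=[
    {"dp": [0, 0, 2], "spin": 0},
    {"dp": [0, 0, 2], "spin": 0},
  ],
)

```text
clock: 4.25
position: [0.4815, 0.2321, 0.2974]
ee_rot: [0.67, 0.742, 0.001, -0.0]
ft_force: [-3.4, 5.0, 6.9]
grip_width: -0.001
grasp_force: 4.1
```

>>> arm_command(
  plan=[
    {"dp": [0, 0, 2], "spin": 0},
    {"dp": [0, 0, 1], "spin": 0},
  ],
)

```text
clock: 4.45
position: [0.4814, 0.2328, 0.2947]
ee_rot: [0.67, 0.743, 0.002, -0.001]
ft_force: [-1.6, 5.0, 7.9]
grip_width: -0.003
grasp_force: 3.8
```

>>> arm_command(
  plan=[
    {"dp": [2, 0, 1], "spin": 0},
    {"dp": [2, 0, 2], "spin": 0},
  ],
)

```text
clock: 4.65
position: [0.4812, 0.2355, 0.2914]
ee_rot: [0.67, 0.742, 0.001, -0.0]
ft_force: [-1.0, -1.0, 5.7]
grip_width: 0.001
grasp_force: 2.5
```

>>> arm_command(
  plan=[
    {"dp": [1.5, 0, 2], "spin": 0},
    {"dp": [1.5, 0, 2], "spin": 0},
  ],
)

```text
clock: 4.85
position: [0.481, 0.238, 0.2868]
ee_rot: [0.67, 0.742, 0.0, 0.0]
ft_force: [-0.3, -1.7, 3.5]
grip_width: -0.003
grasp_force: 2.2
```

>>> arm_command(
  plan=[
    {"dp": [1, 0, 2], "spin": 0},
    {"dp": [1, 0, 2], "spin": 0},
    {"dp": [1, 0, 2], "spin": 0},
  ],
)

```text
clock: 5.15
position: [0.4806, 0.2409, 0.2805]
ee_rot: [0.67, 0.742, -0.0, 0.0]
ft_force: [0.7, -2.8, 4.2]
grip_width: 0.0
grasp_force: 2.0
```

>>> arm_command(
  plan=[
    {"dp": [1, 0, 2], "spin": 0},
    {"dp": [0.5, 0, 2], "spin": 0},
  ],
)

```text
clock: 5.35
position: [0.4804, 0.2424, 0.2765]
ee_rot: [0.67, 0.742, -0.0, 0.0]
ft_force: [-0.0, -2.0, 4.9]
grip_width: -0.004
grasp_force: 2.1
```

>>> arm_command(
  plan=[
    {"dp": [0.5, 0, 2], "spin": 0},
    {"dp": [0.5, 0, 1], "spin": 0},
  ],
)

```text
clock: 5.55
position: [0.4803, 0.2435, 0.2735]
ee_rot: [0.67, 0.742, 0.0, 0.0]
ft_force: [1.2, -1.7, 4.2]
grip_width: 0.001
grasp_force: 1.9
```

>>> arm_command(
  plan=[
    {"dp": [0, 0, 2], "spin": 0},
    {"dp": [0, 0, 1], "spin": 0},
  ],
)

```text
clock: 5.75
position: [0.4802, 0.244, 0.2707]
ee_rot: [0.67, 0.742, 0.0, -0.0]
ft_force: [-0.1, 0.4, 4.9]
grip_width: -0.002
grasp_force: 2.3
```

>>> arm_command(
  plan=[
    {"dp": [0, 0, 1.5], "spin": 0},
    {"dp": [0, 0, 1], "spin": 0},
  ],
)

```text
clock: 5.95
position: [0.4801, 0.2444, 0.2684]
ee_rot: [0.67, 0.742, 0.001, -0.0]
ft_force: [0.2, 1.4, 5.6]
grip_width: -0.001
grasp_force: 2.6
```

>>> arm_command(
  plan=[
    {"dp": [0.5, 0, 1.5], "spin": 0},
    {"dp": [0, 0, 1], "spin": 0},
  ],
)

```text
clock: 6.15
position: [0.48, 0.245, 0.2659]
ee_rot: [0.67, 0.743, 0.001, -0.0]
ft_force: [-0.5, 2.6, 6.2]
grip_width: 0.001
grasp_force: 2.7
```

>>> arm_command(
  plan=[
    {"dp": [1, 0, 1], "spin": 0},
    {"dp": [0, 0, 1], "spin": 0},
  ],
)

```text
clock: 6.35
position: [0.48, 0.2456, 0.2638]
ee_rot: [0.67, 0.742, 0.0, -0.0]
ft_force: [0.1, 2.0, 5.0]
grip_width: 0.001
grasp_force: 2.6
```

>>> arm_command(
  plan=[
    {"dp": [0.5, 0, 1], "spin": 0},
    {"dp": [0, 0, 1], "spin": 0},
  ],
)

```text
clock: 6.55
position: [0.48, 0.2461, 0.2618]
ee_rot: [0.67, 0.742, 0.0, -0.0]
ft_force: [-0.4, 2.7, 6.4]
grip_width: 0.006
grasp_force: 2.9
```

>>> arm_command(
  plan=[
    {"dp": [0.5, 0, 1], "spin": 0},
    {"dp": [0, 0, 1], "spin": 0},
  ],
)

```text
clock: 6.75
position: [0.48, 0.2462, 0.2602]
ee_rot: [0.67, 0.742, 0.0, -0.0]
ft_force: [-1.4, -0.4, 12.7]
grip_width: -0.002
grasp_force: 6.5
```

>>> arm_command(
  plan=[
    {"dp": [0, 0, 0], "spin": 0},
  ],
)

```text
clock: 6.85
position: [0.4801, 0.2462, 0.2603]
ee_rot: [0.67, 0.742, 0.0, -0.0]
ft_force: [-3.2, -1.6, 13.3]
grip_width: -0.0
grasp_force: 6.2
```

>>> arm_command(
  plan=[
    {"dp": [0, 0, 0]},
    {"dp": [0, 0, 0]},
    {"dp": [0, 0, 0]},
    {"dp": [0, 0, 0]},
    {"dp": [0, 0, 0]},
  ],
)

```text
invalid input at $.plan[0]: expected keys dp, spin
```

>>> arm_command(
  plan=[
    {"dp": [0, 0, 0]},
    {"dp": [0, 0, 0]},
    {"dp": [0, 0, 0]},
    {"dp": [0, 0, 0]},
    {"dp": [0, 0, 0]},
  ],
)

```text
invalid input at $.plan[0]: expected keys dp, spin
```

>>> arm_command(
  plan=[
    {"dp": [0, 0, 0], "spin": 0},
    {"dp": [0, 0, 0], "spin": 0},
    {"dp": [0, 0, 0], "spin": 0},
    {"dp": [0, 0, 0], "spin": 0},
    {"dp": [0, 0, 0], "spin": 0},
  ],
)

```text
clock: 7.35
position: [0.48, 0.2462, 0.2604]
ee_rot: [0.67, 0.742, 0.0, -0.0]
ft_force: [-2.8, -0.4, 11.7]
grip_width: 0.005
grasp_force: 6.0
```

>>> arm_command(
  plan=[
    {"dp": [0, 0, 0], "spin": 0},
    {"dp": [0, 0, 0], "spin": 0},
    {"dp": [0, 0, 0], "spin": 0},
    {"dp": [0, 0, 0], "spin": 0},
    {"dp": [0, 0, 0], "spin": 0},
  ],
)

```text
clock: 7.85
position: [0.48, 0.2462, 0.2604]
ee_rot: [0.67, 0.742, 0.0, -0.0]
ft_force: [-3.1, -0.0, 12.5]
grip_width: -0.0
grasp_force: 6.0
```

>>> arm_command(
  plan=[
    {"dp": [0, 0, -10], "spin": 0},
    {"dp": [0, 0, -40], "spin": 0},
    {"dp": [-35, 0, -30], "spin": 0},
    {"dp": [-50, 0, 0], "spin": 0},
    {"dp": [-30, 0, 0], "spin": 0},
  ],
)

```text
clock: 8.35
position: [0.4918, 0.1282, 0.3404]
ee_rot: [0.671, 0.741, 0.0, 0.0]
ft_force: [0.4, 0.2, -0.5]
grip_width: 0.002
grasp_force: 0.0
```

>>> arm_command(
  plan=[
    {"dp": [0, 0, 0], "spin": 0},
    {"dp": [0, 0, 0], "spin": 0},
    {"dp": [0, 0, 0], "spin": 0},
  ],
  grip=-1,
)

```text
clock: 8.65
position: [0.4913, 0.1328, 0.3393]
ee_rot: [0.67, 0.743, -0.0, -0.0]
ft_force: [0.3, -0.4, -0.6]
grip_width: 0.507
grasp_force: 0.0
```

Run:
```python
from h import *
o=manip.get_obs(); print(o['clock'],o['position'],o['grip_width'])
im=snap('wrist','w2.png')
for n in ('dish','dish_center','rocker'):
  for r in finder.find_in('wrist',n)[:2]: print(n,round(r['score'],2),np.array(r['position']),np.round(wproj(r['position'])))
viewer.camera('top'); viewer.camera('scene')
for c in ('top','scene'):
  for r in finder.find_in(c,'dish')[:3]: print(c,round(r['score'],2),np.array(r['position']))
u,v=map(int,wproj([.4973,.0371,.08])); print(u,v)
```

```text
8.65 [0.4913 0.1328 0.3393] 0.506506349253266
dish 0.94 [0.5025 0.0295 0.0715] [261. 296.]
dish_center 0.93 [0.5064 0.0301 0.072 ] [265. 296.]
rocker 0.87 [0.4852 0.1746 0.0707] [258. 141.]
rocker 0.17 [0.5741 0.1564 0.0474] [352. 170.]
top 0.66 [0.5061 0.0342 0.0748]
scene 0.46 [0.5075 0.0305 0.0752]
256 293
```

View pics/w2.png

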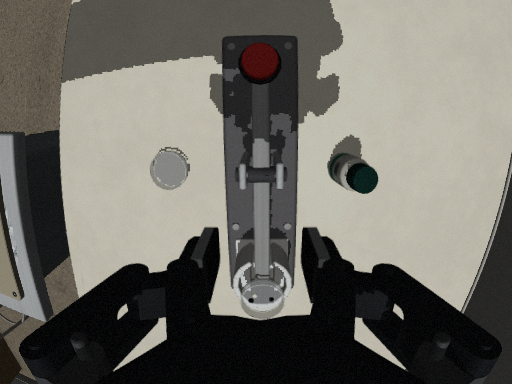

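Run:
```python
from h import *
for uv,z in (((262.5,296.5),.084),((260,62),.09),((261,175),.07),((262,288),.058)): print(wray(*uv,z))
for k in (1,2): 
  e=wray(262.5,296.5,.084); 
o=manip.get_obs(); print(o['position'])
b=wray(260,62,.09); u=(e-b)[:2]; print(np.degrees(np.arctan2(u[1],u[0])),np.linalg.norm(u))
plan([e[0],e[1],.30],np.arctan2(u[1],u[0])+np.pi/2)
im=cv2.imread('pics/w2.png'); cv2.imwrite('pics/w2c.png',cv2.resize(im[225:335,200:330],None,fx=4,fy=4,interpolation=cv2.INTER_CUBIC))
```

```text
[0.5032 0.0373 0.084 ]
[0.4807 0.2346 0.09  ]
[0.4906 0.1465 0.07  ]
[0.5037 0.0292 0.058 ]
[0.4917 0.1319 0.3397]
-83.5106787460233 0.19848942435437963
n 3 yaw0 0.10243407271571423 spin total -0.010825949385826261 d [ 11.4951 -94.588  -39.6511] tilt -0.9999999983344003
[-32, 1, 13] -0.004
[-32, 0, 13] -0.004
[-32, 0, 13] -0.004
```

View pics/w2c.png

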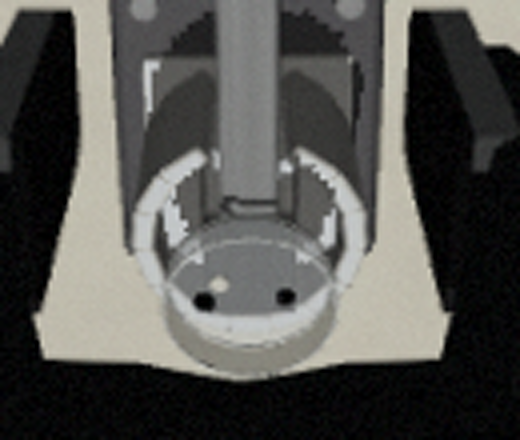

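Run:
```python
from h import *
e=wray(262.8,301.6,.084); print(e, wray(262.8,294,.072))
plan([e[0],e[1],.30],np.radians(6.3))
print(ray('top',207,205,.058))
```

```text
[0.5041 0.0314 0.084 ] [0.5041 0.0317 0.072 ]
n 3 yaw0 0.10243407271571423 spin total -0.007521670159928551 d [  12.4008 -100.4932  -39.6511] tilt -0.9999999983344003
[-34, 1, 13] -0.003
[-34, 1, 13] -0.003
[-34, 1, 13] -0.003
[0.5023 0.0312 0.058 ]
```

>>> arm_command(
  plan=[
    {"dp": [-34, 1, 13], "spin": -0.003},
    {"dp": [-34, 1, 13], "spin": -0.003},
    {"dp": [-32, 1, 13], "spin": 0},
    {"dp": [0, 0, 0], "spin": 0},
  ],
  grip=-1,
)

```text
clock: 9.45
position: [0.5048, 0.0281, 0.2993]
ee_rot: [0.67, 0.742, -0.001, -0.0]
ft_force: [-0.9, -0.3, -0.4]
grip_width: 1.003
grasp_force: 0.0
```

Run:
```python
from h import *
plan([.504,.0315,.234],np.radians(6.3),25); print(manip.get_obs()['grip_width'])
```

```text
n 3 yaw0 0.10195936173969965 spin total -0.007996381135943142 d [ -0.8221   3.4207 -65.3122] tilt -0.9999958158270351
[1, 0, 22] -0.003
[1, 0, 22] -0.003
[1, 0, 22] -0.003
1.0032322183361353
```

>>> arm_command(
  plan=[
    {"dp": [0, 0, 22], "spin": 0},
    {"dp": [0, 0, 22], "spin": 0},
    {"dp": [0, 0, 21], "spin": 0},
    {"dp": [0, 0, 0], "spin": 0},
  ],
)

```text
clock: 9.85
position: [0.5041, 0.0332, 0.2336]
ee_rot: [0.668, 0.744, -0.002, -0.001]
ft_force: [0.0, -0.1, -0.2]
grip_width: 0.996
grasp_force: 0.0
```

Run:
```python
from h import *
im=snap('wrist','w3.png'); o=manip.get_obs(); print(o['clock'],o['position'],o['ft_force'])
cv2.imwrite('pics/w3c.png',cv2.resize(im[200:384,130:400],None,fx=2.5,fy=2.5,interpolation=cv2.INTER_CUBIC))
```

```text
9.9 [0.5048 0.033  0.2352] [0.5633 0.0234 0.6749]
```

View pics/w3c.png

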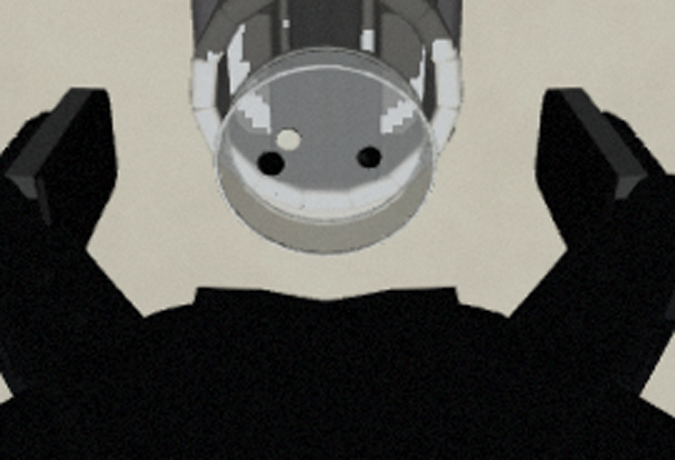

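Run:
```python
from h import *
print(wray(260.4,263.4,.084)); o=manip.get_obs(); print(o['position'])
plan([*wray(260.4,263.4,.084)[:2],.235])
```

```text
[0.5041 0.0327 0.084 ]
[0.5048 0.033  0.2352]
n 1 yaw0 0.10852247765101476 spin total 0 d [-0.7138 -0.3137 -0.1731] tilt -0.9999975707511822
[0, -1, 0] 0.0
```

>>> arm_command(
  plan=[
    {"dp": [0, 0, 0], "spin": 0},
    {"dp": [0, 0, 0], "spin": 0},
    {"dp": [0, 0, 0], "spin": 0},
    {"dp": [0, 0, 0], "spin": 0},
    {"dp": [0, 0, 0], "spin": 0},
  ],
  grip=1,
  newtons=25,
)

```text
clock: 10.4
position: [0.5055, 0.0326, 0.2364]
ee_rot: [0.668, 0.744, 0.001, 0.0]
ft_force: [0.7, 0.8, 4.2]
grip_width: 0.47
grasp_force: 24.7
```

>>> arm_command(
  plan=[
    {"dp": [0, 0, -10], "spin": 0},
    {"dp": [0, 0, -25], "spin": 0},
    {"dp": [0, 0, 0], "spin": 0},
  ],
)

```text
clock: 10.7
position: [0.5061, 0.0324, 0.2737]
ee_rot: [0.668, 0.744, 0.002, 0.001]
ft_force: [0.6, 0.2, 0.7]
grip_width: 0.467
grasp_force: 25.3
```

Run:
```python
from h import *
o=manip.get_obs(); print(o['clock'],o['position'],o['grip_width'],o['grasp_force'])
plan([.558,-.232,.27],np.radians(6),40)
im=snap('wrist','w4.png'); cv2.imwrite('pics/w4c.png',cv2.resize(im[200:384,130:400],None,fx=2,fy=2,interpolation=cv2.INTER_CUBIC))
```

```text
10.7 [0.5061 0.0324 0.2737] 0.46727858856143634 25.322396558149194
n 7 yaw0 0.10762605339612256 spin total 0.0029062982764627154 d [  51.9056 -264.3792   -3.7297] tilt -0.9999913949225221
[-38, 3, 1] 0.0
[-38, 3, 1] 0.0
[-38, 3, 1] 0.0
[-38, 3, 1] 0.0
[-38, 3, 1] 0.0
[-38, 3, 1] 0.0
[-38, 3, 1] 0.0
```

View pics/w4c.png

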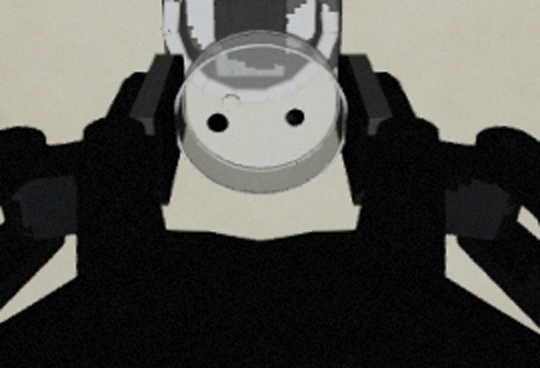

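>>> arm_command(
  plan=[
    {"dp": [-25, 2, 0], "spin": 0},
    {"dp": [-35, 2, 0], "spin": 0},
    {"dp": [-40, 2, 0], "spin": 0},
    {"dp": [-40, 2, 0], "spin": 0},
    {"dp": [-40, 2, 0], "spin": 0},
  ],
)

```text
clock: 11.25
position: [0.5343, -0.1467, 0.2703]
ee_rot: [0.668, 0.744, -0.0, -0.0]
ft_force: [-0.2, -0.1, -0.4]
grip_width: 0.464
grasp_force: 25.3
```

>>> arm_command(
  plan=[
    {"dp": [-40, 2, 0], "spin": 0},
    {"dp": [-40, 2, 0], "spin": 0},
    {"dp": [-35, 2, 0], "spin": 0},
    {"dp": [-25, 1, 0], "spin": 0},
    {"dp": [0, 0, 0], "spin": 0},
  ],
)

```text
clock: 11.75
position: [0.5554, -0.2877, 0.2701]
ee_rot: [0.67, 0.743, -0.001, 0.0]
ft_force: [-0.0, 0.4, -0.2]
grip_width: 0.468
grasp_force: 25.3
```

Run:
```python
from h import *
im=snap('wrist','w5.png'); o=manip.get_obs(); print(o['clock'],o['position'],o['grip_width'],o['grasp_force'])
for n in ('seat','dish'):
  for r in finder.find_in('wrist',n)[:3]: print(n,round(r['score'],2),np.array(r['position']),np.round(wproj(r['position'])))
print(wproj([.559,-.232,.022]))
```

```text
11.8 [ 0.5557 -0.2855  0.2699] 0.46738927743438047 25.32534561771172
seat 0.91 [ 0.5636 -0.2257  0.0273] [280. 125.]
seat 0.56 [ 0.561  -0.3881  0.0249] [254. 311.]
dish 0.6 [ 0.5537 -0.2922  0.1028] [254. 263.]
(np.float64(271.899518365125), np.float64(134.03158728612053))
```

View pics/w5.png

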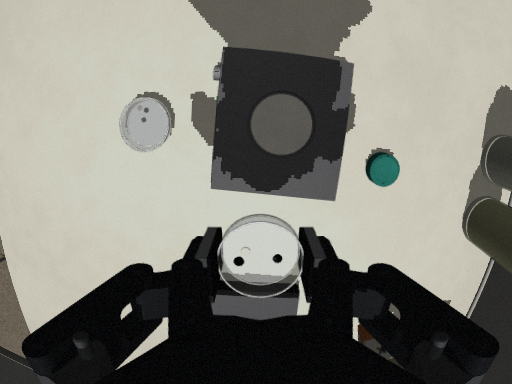

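Run:
```python
from h import *
im=cv2.imread('pics/w5.png'); g=cv2.cvtColor(im,cv2.COLOR_BGR2GRAY); print(g[124,282],g[124,240],g[124,300])
m=((g>55)&(g<120)).astype(np.uint8); m=cv2.morphologyEx(m,cv2.MORPH_OPEN,np.ones((3,3),np.uint8))
n,l=cv2.connectedComponents(m); k=(l==l[124,282]).astype(np.uint8); c=max(cv2.findContours(k,cv2.RETR_EXTERNAL,cv2.CHAIN_APPROX_NONE)[0],key=len)
e=cv2.fitEllipse(c); print(e,k.sum())
for z in (.021,.024): print(wray(*e[0],z))
o=manip.get_obs(); print(o['position'],o['ee_rot'])
print('dish',wray(261,256,.118), 'fingers mid',wproj([*o['position'][:2],.118]))
# radius check
print(np.linalg.norm(wray(e[0][0]-32,e[0][1],.022)-wray(e[0][0]+32,e[0][1],.022)))
```

```text
87 40 86
((281.0615539550781, 124.02660369873047), (60.28684997558594, 60.68077087402344), 81.12870025634766) 2960
[ 0.5649 -0.224   0.021 ]
[ 0.5646 -0.2239  0.024 ]
[ 0.5565 -0.283   0.27  ] [ 0.6678  0.7444  0.     -0.0007]
dish [ 0.5558 -0.2796  0.118 ] fingers mid (np.float64(261.59526134034587), np.float64(262.4426045580694))
0.04674274170520873
```

>>> arm_command(
  plan=[
    {"dp": [0, 4, 25], "spin": 0},
    {"dp": [0, 4, 25], "spin": 0},
    {"dp": [0, 0, 0], "spin": 0},
    {"dp": [0, 0, 0], "spin": 0},
  ],
)

```text
clock: 12.3
position: [0.5646, -0.2819, 0.2209]
ee_rot: [0.667, 0.745, -0.0, -0.0]
ft_force: [1.0, -0.4, -0.2]
grip_width: 0.464
grasp_force: 25.4
```

Run:
```python
from h import *
o=manip.get_obs(); im=snap('wrist','w6.png'); g=cv2.cvtColor(im,cv2.COLOR_BGR2GRAY)
print(o['clock'],o['position'],o['joint_velocities'].max())
u,v=map(int,wproj([.5648,-.224,.021],o)); print(u,v,g[v,u],g[v,u-60],g[v,u+60])
for t in (50,60,70):
  k=((g>t)).astype(np.uint8); n,l=cv2.connectedComponents(k); k=(l==l[v,u]).astype(np.uint8)
  c=max(cv2.findContours(k,cv2.RETR_EXTERNAL,cv2.CHAIN_APPROX_NONE)[0],key=len); e=cv2.fitEllipse(c); print(t,e,k.sum(),wray(*e[0],.022,o))
ge=cv2.findContours(((g>60)).astype(np.uint8),cv2.RETR_LIST,cv2.CHAIN_APPROX_NONE)[0]
for r in finder.find_in('wrist','seat')[:2]: print(r)
s=e[0]; print([int(x) for x in g[int(s[1]),int(s[0])-60:int(s[0])+62:4]])
print([int(x) for x in g[int(s[1])-60:int(s[1])+62:4,int(s[0])]])
```

```text
12.3 [ 0.5646 -0.2819  0.2209] 0.016499149157662676
272 128 101 45 40
50 ((270.01190185546875, 137.25328063964844), (77.99705505371094, 78.86058044433594), 77.28627014160156) 4943 [ 0.5639 -0.2292  0.022 ]
60 ((269.9560852050781, 137.2826690673828), (77.35271453857422, 78.28224182128906), 86.39675903320312) 4866 [ 0.5638 -0.2292  0.022 ]
70 ((269.935546875, 137.27464294433594), (76.96989440917969, 77.77404022216797), 90.37217712402344) 4810 [ 0.5638 -0.2292  0.022 ]
{'position': [0.565, -0.225, 0.027], 'score': 0.69}
{'position': [0.4996, -0.395, 0.0133], 'score': 0.53}
[48, 48, 45, 48, 44, 44, 99, 99, 99, 100, 100, 101, 101, 100, 99, 100, 102, 101, 100, 103, 104, 101, 101, 99, 101, 83, 36, 44, 48, 42, 43]
[47, 48, 47, 43, 46, 45, 106, 101, 101, 100, 100, 103, 100, 102, 102, 100, 100, 105, 100, 103, 102, 102, 99, 96, 100, 42, 40, 41, 38, 39, 41]
```

Run:
```python
from h import *
for i in range(4):
  o=manip.get_obs(); im=viewer.camera('wrist'); g=cv2.cvtColor(im,cv2.COLOR_BGR2GRAY)
  u,v=270,137; k=((g>65)).astype(np.uint8); n,l=cv2.connectedComponents(k); k=(l==l[v,u]).astype(np.uint8)
  c=max(cv2.findContours(k,cv2.RETR_EXTERNAL,cv2.CHAIN_APPROX_NONE)[0],key=len); e=cv2.fitEllipse(c)
  print(o['clock'],o['position'],o['ee_rot'],np.array(e[0]),e[1],wray(*e[0],.022,o))
plan([.564,-.229,.215])
```

```text
12.4 [ 0.5648 -0.2827  0.2221] [0.6677 0.7444 0.0004 0.0008] [268.8198 135.1042] (76.62603759765625, 77.77855682373047) [ 0.5639 -0.2292  0.022 ]
12.45 [ 0.5648 -0.2829  0.2222] [0.6678 0.7443 0.0005 0.0009] [268.7067 134.8142] (76.80916595458984, 77.5529556274414) [ 0.5639 -0.2292  0.022 ]
12.5 [ 0.5647 -0.283   0.2221] [0.6679 0.7443 0.0005 0.0008] [268.8069 134.686 ] (76.94979095458984, 77.6129379272461) [ 0.5638 -0.2292  0.022 ]
12.55 [ 0.5647 -0.283   0.2219] [0.6679 0.7442 0.0004 0.0007] [269.0011 134.7276] (76.95820617675781, 77.7889404296875) [ 0.5638 -0.2292  0.022 ]
n 2 yaw0 0.10797600128973314 spin total 0 d [-0.6422 54.0241 -6.6557] tilt -0.999999016303308
[27, 3, 3] 0.0
[27, 3, 3] 0.0
```

>>> arm_command(
  plan=[
    {"dp": [27, 3, 6], "spin": 0},
    {"dp": [26, 3, 8], "spin": 0},
    {"dp": [0, 0, 4], "spin": 0},
    {"dp": [0, 0, 0], "spin": 0},
  ],
)

```text
clock: 13.0
position: [0.5648, -0.2291, 0.2026]
ee_rot: [0.667, 0.745, 0.0, -0.0]
ft_force: [0.9, -0.2, 0.0]
grip_width: 0.468
grasp_force: 25.4
```

Run:
```python
from h import *
viewer.camera('top')
for r in finder.find_in('top','dish')[:2]: print(r)
plan([.5642,-.229,.197]); o=manip.get_obs(); print(o['position'],o['ft_force'],o['clock'])
```

```text
n 1 yaw0 0.10694141371035265 spin total 0 d [-0.4213  1.6188 -6.2121] tilt -0.9999995807532315
[2, 0, 6] 0.0
[ 0.5646 -0.2306  0.2032] [ 0.1361 -0.4333  0.6265] 13.1
```

>>> arm_command(
  plan=[
    {"dp": [1.5, -0.5, 5], "spin": 0},
    {"dp": [0, 0, 4], "spin": 0},
    {"dp": [0, 0, 0], "spin": 0},
  ],
)

```text
clock: 13.4
position: [0.5641, -0.2292, 0.1959]
ee_rot: [0.668, 0.744, 0.001, 0.0]
ft_force: [-10.4, 4.0, 26.5]
grip_width: 0.469
grasp_force: 39.3
```

>>> arm_command(
  plan=[
    {"dp": [0, 0, 1.5], "spin": 0},
    {"dp": [0, 0, 1.5], "spin": 0},
  ],
)

```text
clock: 13.6
position: [0.5642, -0.2295, 0.1955]
ee_rot: [0.668, 0.744, 0.001, -0.0]
ft_force: [-25.5, 11.9, 68.7]
grip_width: 0.467
grasp_force: 62.1
```

>>> arm_command(
  plan=[
    {"dp": [0, 0, 1], "spin": 0},
    {"dp": [0, 0, 1], "spin": 0},
  ],
)

```text
clock: 13.8
position: [0.5642, -0.2297, 0.1954]
ee_rot: [0.669, 0.744, 0.002, -0.0]
ft_force: [-33.4, 15.9, 85.3]
grip_width: 0.465
grasp_force: 70.8
```

>>> arm_command(
  plan=[
    {"dp": [0, 0, -5], "spin": 0},
    {"dp": [0, 0, -10], "spin": 0},
    {"dp": [0, 0, -30], "spin": 0},
    {"dp": [0, 0, -35], "spin": 0},
    {"dp": [0, 0, 0], "spin": 0},
  ],
)

```text
clock: 14.3
position: [0.5652, -0.2295, 0.2732]
ee_rot: [0.668, 0.744, 0.001, 0.003]
ft_force: [1.0, -0.4, -0.2]
grip_width: 0.467
grasp_force: 25.4
```

Run:
```python
from h import *
o=manip.get_obs(); im=snap('wrist','w7.png'); print(o['clock'],o['position'],o['ft_force'],o['grip_width'],o['grasp_force'])
def spots(f):
  g=cv2.cvtColor(cv2.imread('pics/'+f),cv2.COLOR_BGR2GRAY)
  k=(g<45).astype(np.uint8); k[:235]=0;k[275:]=0;k[:,:224]=0;k[:,297:]=0
  n,l,s,c=cv2.connectedComponentsWithStats(k)
  return [(s[i][4],c[i]) for i in range(1,n) if 20<s[i][4]<200]
print(spots('w4.png'),spots('w5.png'),spots('w6.png'),spots('w7.png'))
for f in ('w4','w5','w6','w7'):
  for r in []: pass
r=finder.find_in('wrist','dish'); print(r[:2])
plan([.5055,.0328,.285],np.radians(6.2),45)
```

```text
14.3 [ 0.5652 -0.2295  0.2732] [ 0.9801 -0.4179 -0.2479] 0.4667700669981819 25.402438321216323
[(np.int32(49), array([277.2245, 258.0816])), (np.int32(66), array([238.3788, 260.9697]))] [(np.int32(49), array([277.2653, 257.9184])), (np.int32(63), array([238.3016, 260.8254]))] [(np.int32(47), array([277.2979, 258.0638])), (np.int32(63), array([238.3016, 260.8254]))] [(np.int32(51), array([277.0784, 257.9412])), (np.int32(64), array([238.2812, 260.8906]))]
[{'position': [0.5676, -0.2327, 0.1048], 'score': 0.9}]
n 6 yaw0 0.1077195394001897 spin total -0.000490874223458615 d [-58.6954 261.2196  15.836 ] tilt -0.9999990580697409
[44, -5, -3] -0.0
[44, -5, -3] -0.0
[44, -5, -3] -0.0
[44, -5, -3] -0.0
[44, -5, -3] -0.0
[44, -5, -3] -0.0
```

>>> arm_command(
  plan=[
    {"dp": [30, -3, -3], "spin": 0},
    {"dp": [40, -5, -3], "spin": 0},
    {"dp": [42, -5, -3], "spin": 0},
    {"dp": [42, -5, -3], "spin": 0},
    {"dp": [42, -5, -2], "spin": 0},
  ],
)

```text
clock: 14.9
position: [0.5191, -0.0342, 0.2816]
ee_rot: [0.668, 0.744, -0.001, -0.001]
ft_force: [0.3, 0.5, -0.5]
grip_width: 0.464
grasp_force: 25.4
```

>>> arm_command(
  plan=[
    {"dp": [40, -4, 0], "spin": 0},
    {"dp": [26, -2, 0], "spin": 0},
    {"dp": [0, 0, 0], "spin": 0},
    {"dp": [0, 0, 0], "spin": 0},
  ],
)

```text
clock: 15.3
position: [0.5067, 0.0293, 0.2818]
ee_rot: [0.668, 0.745, -0.001, -0.0]
ft_force: [-0.6, -0.1, 0.1]
grip_width: 0.468
grasp_force: 25.4
```

Run:
```python
from h import *
o=manip.get_obs(); print(o['clock'],o['position'],o['ft_force'])
plan([.5053,.0328,.245],np.radians(6.2),25)
```

```text
15.3 [0.5067 0.0293 0.2818] [-0.583  -0.0641  0.1188]
n 2 yaw0 0.10908758321549336 spin total 0.0008771695918450284 d [ -1.3893   3.4999 -36.7858] tilt -0.9999987603664174
[2, 0, 18] 0.0
[2, 0, 18] 0.0
```

>>> arm_command(
  plan=[
    {"dp": [2, -1, 15], "spin": 0},
    {"dp": [1.5, 0, 15], "spin": 0},
    {"dp": [0, 0, 6], "spin": 0},
    {"dp": [0, 0, 0], "spin": 0},
  ],
)

```text
clock: 15.7
position: [0.5054, 0.0314, 0.2457]
ee_rot: [0.669, 0.744, -0.001, -0.0]
ft_force: [0.3, 0.4, -0.4]
grip_width: 0.467
grasp_force: 25.4
```

>>> arm_command(
  plan=[
    {"dp": [0, 0, 2], "spin": 0},
    {"dp": [0, 0, 2], "spin": 0},
    {"dp": [0, 0, 0], "spin": 0},
  ],
)

```text
clock: 16.0
position: [0.5057, 0.0324, 0.2429]
ee_rot: [0.668, 0.744, 0.0, 0.0]
ft_force: [-0.5, 0.8, -0.1]
grip_width: 0.468
grasp_force: 25.4
```

>>> arm_command(
  plan=[
    {"dp": [0, 0, 2], "spin": 0},
    {"dp": [0, 0, 2], "spin": 0},
    {"dp": [0, 0, 0], "spin": 0},
  ],
)

```text
clock: 16.3
position: [0.5055, 0.0326, 0.2385]
ee_rot: [0.668, 0.744, -0.0, -0.0]
ft_force: [0.4, 0.1, -0.4]
grip_width: 0.469
grasp_force: 25.4
```

>>> arm_command(
  plan=[
    {"dp": [0, 0, 1], "spin": 0},
    {"dp": [0, 0, 0], "spin": 0},
  ],
)

```text
clock: 16.5
position: [0.5056, 0.0326, 0.2376]
ee_rot: [0.668, 0.744, -0.0, -0.0]
ft_force: [-0.2, 0.5, -0.4]
grip_width: 0.467
grasp_force: 25.4
```

>>> arm_command(
  plan=[
    {"dp": [0, 0, 1], "spin": 0},
    {"dp": [0, 0, 0], "spin": 0},
  ],
)

```text
clock: 16.7
position: [0.5056, 0.0326, 0.2366]
ee_rot: [0.668, 0.744, 0.0, -0.0]
ft_force: [-1.1, -0.8, -0.2]
grip_width: 0.467
grasp_force: 25.4
```

>>> arm_command(
  plan=[
    {"dp": [0, 0, 0.7], "spin": 0},
    {"dp": [0, 0, 0], "spin": 0},
  ],
)

```text
clock: 16.9
position: [0.5057, 0.0325, 0.2361]
ee_rot: [0.668, 0.744, 0.0, -0.0]
ft_force: [-1.3, 0.3, 2.4]
grip_width: 0.465
grasp_force: 25.6
```

>>> arm_command(
  plan=[
    {"dp": [0, 0, 0], "spin": 0},
    {"dp": [0, 0, 0], "spin": 0},
    {"dp": [0, 0, -6], "spin": 0},
    {"dp": [0, 0, -7], "spin": 0},
    {"dp": [0, 0, 0], "spin": 0},
  ],
  grip=-0.5,
)

```text
clock: 17.4
position: [0.5061, 0.0326, 0.2503]
ee_rot: [0.668, 0.744, 0.001, 0.0]
ft_force: [-0.6, 0.2, 0.3]
grip_width: 0.75
grasp_force: 0.0
```

Run:
```python
from h import *
im=snap('wrist','w8.png'); o=manip.get_obs(); print(o['clock'],o['position'],o['ft_force'],o['grip_width'])
g=cv2.cvtColor(im,cv2.COLOR_BGR2GRAY)
for t in (45,60):
  k=(g<t).astype(np.uint8); k[:235]=0;k[290:]=0;k[:,:228]=0;k[:,292:]=0
  n,l,s,c=cv2.connectedComponentsWithStats(k); print([(s[i][4],c[i],wray(*c[i],.0735,o)) for i in range(1,n) if s[i][4]>15])
r=finder.find_in('wrist','dish'); print(r[:2])
plan([.5057,.0325,.2491])
# predicted spot pixels if dish unmoved: from held frame relative to tool
```

```text
17.45 [0.5059 0.0326 0.2497] [ 0.0368 -0.7082 -0.854 ] 0.7521690277375194
[(np.int32(46), array([274.3696, 246.1087]), array([0.5137, 0.0298, 0.0735])), (np.int32(60), array([238.6333, 248.65  ]), array([0.4946, 0.0262, 0.0735]))]
[(np.int32(50), array([274.26, 246.16]), array([0.5137, 0.0298, 0.0735])), (np.int32(69), array([238.5652, 248.6522]), array([0.4946, 0.0262, 0.0735]))]
[{'position': [0.5055, 0.029, 0.0718], 'score': 0.69}]
n 1 yaw0 0.10806747257490337 spin total 0 d [-0.0382 -0.1242 -0.248 ] tilt -0.9999996435816367
[0, 0, 0] 0.0
```

>>> arm_command(
  plan=[
    {"dp": [0, 0, 0], "spin": 0},
    {"dp": [0, 0, 0], "spin": 0},
    {"dp": [0, 0, 0], "spin": 0},
    {"dp": [0, 0, 0], "spin": 0},
  ],
  grip=1,
  newtons=25,
)

```text
clock: 17.9
position: [0.5056, 0.0325, 0.2489]
ee_rot: [0.668, 0.744, -0.0, -0.0]
ft_force: [-1.4, -0.4, 2.0]
grip_width: 0.457
grasp_force: 24.9
```

>>> arm_command(
  plan=[
    {"dp": [0, 0, -8], "spin": 0},
    {"dp": [0, 0, -16], "spin": 0},
    {"dp": [0, 0, 0], "spin": 0},
  ],
)

```text
clock: 18.2
position: [0.5064, 0.0325, 0.275]
ee_rot: [0.668, 0.744, 0.001, 0.001]
ft_force: [0.4, -0.1, -0.4]
grip_width: 0.465
grasp_force: 25.2
```

Run:
```python
from h import *
im=snap('wrist','w9.png'); o=manip.get_obs(); print(o['clock'],o['position'],o['grip_width'],o['grasp_force'])
g=cv2.cvtColor(im,cv2.COLOR_BGR2GRAY)
k=(g<45).astype(np.uint8); k[:225]=0;k[290:]=0;k[:,:228]=0;k[:,292:]=0
n,l,s,c=cv2.connectedComponentsWithStats(k); print([(s[i][4],c[i]) for i in range(1,n) if s[i][4]>15])
r=finder.find_in('wrist','dish'); print(r[:2])
plan([.5639,-.2295,.27],np.radians(6.2),42)
```

```text
18.25 [0.506  0.0326 0.2739] 0.4555973512921976 25.232503656152403
[(np.int32(42), array([275.9524, 247.0714])), (np.int32(58), array([239.8621, 249.5   ]))]
[{'position': [0.5071, 0.0296, 0.0991], 'score': 0.82}, {'position': [0.5027, 0.0935, 0.0079], 'score': 0.64}]
n 7 yaw0 0.108139968444475 spin total -7.044517917353943e-05 d [  58.1697 -262.1508   -3.2268] tilt -0.9999994542511306
[-38, 4, 0] -0.0
[-38, 4, 0] -0.0
[-38, 4, 0] -0.0
[-38, 4, 0] -0.0
[-38, 4, 0] -0.0
[-38, 4, 0] -0.0
[-38, 4, 0] -0.0
```

>>> arm_command(
  plan=[
    {"dp": [-26, 4, 0], "spin": 0},
    {"dp": [-40, 4, 0], "spin": 0},
    {"dp": [-42, 4, 0], "spin": 0},
    {"dp": [-42, 4, 0], "spin": 0},
    {"dp": [-42, 4, 0], "spin": 0},
  ],
)

```text
clock: 18.8
position: [0.5462, -0.1576, 0.2723]
ee_rot: [0.668, 0.744, -0.0, -0.0]
ft_force: [0.5, 0.0, 0.4]
grip_width: 0.459
grasp_force: 25.2
```

>>> arm_command(
  plan=[
    {"dp": [-42, 4, 0], "spin": 0},
    {"dp": [-32, 3, 0], "spin": 0},
    {"dp": [0, 0, 10], "spin": 0},
    {"dp": [0, 0, 20], "spin": 0},
    {"dp": [0, 0, 20], "spin": 0},
  ],
)

```text
clock: 19.3
position: [0.561, -0.2285, 0.2215]
ee_rot: [0.668, 0.744, 0.0, -0.0]
ft_force: [0.4, 0.6, -1.4]
grip_width: 0.46
grasp_force: 25.2
```

>>> arm_command(
  plan=[
    {"dp": [0, 0, 10], "spin": 0},
    {"dp": [0, 0, 0], "spin": 0},
    {"dp": [0, 0, 0], "spin": 0},
  ],
)

```text
clock: 19.6
position: [0.5613, -0.2288, 0.2133]
ee_rot: [0.668, 0.744, 0.0, 0.0]
ft_force: [1.1, 0.3, 0.5]
grip_width: 0.456
grasp_force: 25.3
```

Run:
```python
from h import *
o=manip.get_obs(); print(o['clock'],o['position'],o['ft_force'],o['grip_width'])
plan([.5641,-.2292,.205],np.radians(6.2))
```

```text
19.6 [ 0.5613 -0.2288  0.2133] [1.0902 0.2703 0.463 ] 0.4555852082801076
n 1 yaw0 0.10822780678696417 spin total 1.7393163315837512e-05 d [ 2.7809 -0.4069 -8.2968] tilt -0.9999999932878709
[-1, 3, 8] 0.0
```

>>> arm_command(
  plan=[
    {"dp": [-0.7, 2.7, 5], "spin": 0},
    {"dp": [0, 0, 3], "spin": 0},
    {"dp": [0, 0, 0], "spin": 0},
  ],
)

```text
clock: 19.9
position: [0.564, -0.2292, 0.2048]
ee_rot: [0.668, 0.744, 0.0, -0.0]
ft_force: [-0.2, 0.0, -0.1]
grip_width: 0.458
grasp_force: 25.3
```

>>> arm_command(
  plan=[
    {"dp": [0, 0, 1], "spin": 0},
    {"dp": [0, 0, 1], "spin": 0},
    {"dp": [0, 0, 0], "spin": 0},
  ],
)

```text
clock: 20.2
position: [0.5639, -0.2294, 0.2029]
ee_rot: [0.668, 0.744, 0.0, -0.0]
ft_force: [0.1, -0.4, 0.2]
grip_width: 0.464
grasp_force: 25.3
```

>>> arm_command(
  plan=[
    {"dp": [0, 0, 1], "spin": 0},
    {"dp": [0, 0, 1], "spin": 0},
    {"dp": [0, 0, 0], "spin": 0},
  ],
)

```text
clock: 20.5
position: [0.5639, -0.2293, 0.2008]
ee_rot: [0.668, 0.744, -0.0, -0.0]
ft_force: [0.7, 0.6, -0.5]
grip_width: 0.458
grasp_force: 25.3
```

>>> arm_command(
  plan=[
    {"dp": [0, 0, 1], "spin": 0},
    {"dp": [0, 0, 0], "spin": 0},
  ],
)

```text
clock: 20.7
position: [0.5639, -0.2294, 0.1998]
ee_rot: [0.668, 0.744, 0.0, -0.0]
ft_force: [-1.0, 0.7, -0.3]
grip_width: 0.458
grasp_force: 25.3
```

>>> arm_command(
  plan=[
    {"dp": [0, 0, 1], "spin": 0},
    {"dp": [0, 0, 0], "spin": 0},
  ],
)

```text
clock: 20.9
position: [0.564, -0.2294, 0.1994]
ee_rot: [0.668, 0.744, 0.0, -0.0]
ft_force: [-2.0, 1.5, 2.8]
grip_width: 0.462
grasp_force: 25.8
```

>>> arm_command(
  plan=[
    {"dp": [0, 0, 0.7], "spin": 0},
    {"dp": [0, 0, 0], "spin": 0},
  ],
)

```text
clock: 21.1
position: [0.564, -0.2295, 0.1993]
ee_rot: [0.668, 0.744, 0.0, -0.0]
ft_force: [-4.4, 2.9, 10.8]
grip_width: 0.462
grasp_force: 26.4
```

>>> arm_command(
  plan=[
    {"dp": [0, 0, -0.8], "spin": 0},
    {"dp": [1, 0, 0], "spin": 0},
    {"dp": [1, 0, 0], "spin": 0},
    {"dp": [0, 0, 0], "spin": 0},
  ],
)

```text
clock: 21.5
position: [0.5639, -0.2276, 0.1994]
ee_rot: [0.668, 0.744, 0.0, 0.0]
ft_force: [0.7, -2.3, 3.9]
grip_width: 0.458
grasp_force: 25.6
```

>>> arm_command(
  plan=[
    {"dp": [1, 0, 0], "spin": 0},
    {"dp": [0, 0, 0], "spin": 0},
  ],
)

```text
clock: 21.7
position: [0.5637, -0.2266, 0.1994]
ee_rot: [0.668, 0.744, 0.0, 0.0]
ft_force: [-0.7, -2.5, 5.5]
grip_width: 0.466
grasp_force: 25.7
```

>>> arm_command(
  plan=[
    {"dp": [1, 0, 0], "spin": 0},
    {"dp": [0, 0, 0], "spin": 0},
  ],
)

```text
clock: 21.9
position: [0.5636, -0.2256, 0.1993]
ee_rot: [0.668, 0.744, 0.0, 0.0]
ft_force: [0.8, -3.3, 6.1]
grip_width: 0.462
grasp_force: 25.8
```

>>> arm_command(
  plan=[
    {"dp": [1, 0, -0.2], "spin": 0},
    {"dp": [0, 0, 0], "spin": 0},
  ],
)

```text
clock: 22.1
position: [0.5634, -0.2244, 0.1994]
ee_rot: [0.668, 0.744, 0.0, 0.0]
ft_force: [0.1, -2.6, 4.4]
grip_width: 0.458
grasp_force: 25.7
```

>>> arm_command(
  plan=[
    {"dp": [1, 0, 0], "spin": 0},
    {"dp": [0, 0, 0], "spin": 0},
  ],
)

```text
clock: 22.3
position: [0.5633, -0.2241, 0.1994]
ee_rot: [0.668, 0.744, -0.0, 0.001]
ft_force: [1.2, -5.4, 2.6]
grip_width: 0.458
grasp_force: 25.5
```

>>> arm_command(
  plan=[
    {"dp": [1, 0, 0], "spin": 0},
    {"dp": [0, 0, 0], "spin": 0},
  ],
)

```text
clock: 22.5
position: [0.5632, -0.2238, 0.1996]
ee_rot: [0.668, 0.744, -0.0, 0.001]
ft_force: [3.0, -8.0, 1.7]
grip_width: 0.462
grasp_force: 25.4
```

>>> arm_command(
  plan=[
    {"dp": [-2.5, 0, 0], "spin": 0},
    {"dp": [-2.5, 0, 0], "spin": 0},
    {"dp": [0, 0, 0.2], "spin": 0},
    {"dp": [0, 0, 0], "spin": 0},
  ],
)

```text
clock: 22.9
position: [0.5639, -0.226, 0.1993]
ee_rot: [0.667, 0.745, 0.001, -0.001]
ft_force: [-1.8, 3.4, 11.4]
grip_width: 0.46
grasp_force: 26.3
```

>>> arm_command(
  plan=[
    {"dp": [0, 0, 0], "spin": 0},
    {"dp": [0, 0, 0], "spin": 0},
    {"dp": [0, 0, 0], "spin": 0},
    {"dp": [0, 0, -10], "spin": 0},
    {"dp": [0, 0, -40], "spin": 0},
  ],
  grip=-0.5,
)

```text
clock: 23.4
position: [0.5624, -0.2265, 0.2464]
ee_rot: [0.668, 0.744, -0.002, -0.003]
ft_force: [1.2, 1.3, 0.8]
grip_width: 0.749
grasp_force: 0.0
```

>>> arm_command(
  plan=[
    {"dp": [-30, 0, -30], "spin": 0},
    {"dp": [-20, 0, 0], "spin": 0},
    {"dp": [0, 0, 0], "spin": 0},
    {"dp": [0, 0, 0], "spin": 0},
  ],
)

```text
clock: 23.8
position: [0.5689, -0.2772, 0.2791]
ee_rot: [0.668, 0.744, 0.0, -0.0]
ft_force: [-0.3, -0.2, -0.4]
grip_width: 0.747
grasp_force: 0.0
```

Run:
```python
from h import *
im=snap('wrist','w10.png'); o=manip.get_obs(); print(o['clock'],o['position'],o['ft_force'],o['grip_width'])
print(finder.find_in('wrist','dish')[:3],finder.find_in('wrist','seat')[:2])
viewer.camera('top')
for n in ('dish','spare_dish','lidded_dish','stain_cap','stain_bottle'): print(n,[(round(r['score'],2),np.round(r['position'],3)) for r in finder.find_in('top',n)[:3]])
u,v=map(int,wproj([.5642,-.2275,.03],o)); print(u,v)
g=cv2.cvtColor(im,cv2.COLOR_BGR2GRAY); 
print([int(x) for x in g[v,u-50:u+52:3]]); print([int(x) for x in g[v-50:v+52:3,u]])
c=cv2.HoughCircles(cv2.medianBlur(g,3)[v-55:v+55,u-55:u+55],cv2.HOUGH_GRADIENT,1.2,3,param1=60,param2=14,minRadius=20,maxRadius=40)
print(None if c is None else c[0][:8]+np.array([u-55,v-55,0]))
```

```text
23.85 [ 0.569  -0.2763  0.2788] [1.0567 0.0912 0.0604] 0.7528154864116028
[{'position': [0.5614, -0.2245, 0.0206], 'score': 0.66}, {'position': [0.5656, -0.2247, 0.0275], 'score': 0.29}] [{'position': [0.5547, -0.3802, 0.0246], 'score': 0.81}, {'position': [0.5648, -0.2264, 0.0264], 'score': 0.56}]
dish []
spare_dish [(0.72, array([ 0.393,  0.131, -0.   ]))]
lidded_dish []
stain_cap [(0.64, array([ 0.652, -0.249,  0.011])), (0.52, array([0.479, 0.121, 0.012]))]
stain_bottle [(0.54, array([0.576, 0.142, 0.044])), (0.41, array([0.482, 0.121, 0.011]))]
261 135
[34, 40, 30, 35, 30, 38, 23, 88, 113, 128, 127, 126, 108, 119, 133, 134, 131, 133, 134, 132, 10, 35, 129, 131, 133, 132, 142, 25, 34, 32, 31, 34, 36, 33]
[31, 36, 32, 35, 36, 36, 35, 141, 132, 131, 129, 133, 127, 130, 134, 132, 134, 132, 130, 129, 134, 130, 133, 135, 175, 131, 184, 40, 83, 83, 80, 83, 84, 86]
[[260.6  134.6   29.48]
 [261.8  138.2   31.04]
 [254.6  135.8   35.24]
 [257.   131.    31.4 ]
 [266.6  128.6   32.72]
 [266.6  140.6   23.  ]
 [267.8  144.2   22.88]
 [267.8  134.6   22.04]]
```

Run:
```python
from h import *
def sp(f,o,z,box):
  g=cv2.cvtColor(cv2.imread('pics/'+f),cv2.COLOR_BGR2GRAY); k=np.zeros_like(g); x0,x1,y0,y1=box
  k[y0:y1,x0:x1]=(g[y0:y1,x0:x1]<55); n,l,s,c=cv2.connectedComponentsWithStats(k)
  r=[(s[i][4],c[i],wray(*c[i],z,o)) for i in range(1,n) if s[i][4]>8]; print(r)
  if len(r)==2: print('sep',np.linalg.norm(r[0][2]-r[1][2]),'mid',(r[0][2]+r[1][2])/2)
im=snap('wrist','w11.png'); o=manip.get_obs(); print(o['position'])
sp('w11.png',o,.0225,(239,283,113,157))
q=dict(position=np.array([.5059,.0326,.2497]),ee_rot=np.array([.6677,.7444,0,0])); sp('w8.png',q,.0735,(228,292,235,290))
g=cv2.cvtColor(im,cv2.COLOR_BGR2GRAY); k=(g>60).astype(np.uint8); n,l=cv2.connectedComponents(k); k=(l==l[135,255]).astype(np.uint8)
c=max(cv2.findContours(k,cv2.RETR_EXTERNAL,cv2.CHAIN_APPROX_NONE)[0],key=len); e=cv2.fitEllipse(c); print(e,wray(*e[0],.022,o))
```

```text
[ 0.5691 -0.2769  0.279 ]
[(np.int32(23), array([271.8261, 137.    ]), array([ 0.5725, -0.229 ,  0.0225])), (np.int32(33), array([245.9697, 139.2424]), array([ 0.5532, -0.2328,  0.0225]))]
sep 0.01966426167570506 mid [ 0.5629 -0.2309  0.0225]
[(np.int32(49), array([274.2653, 246.0816]), array([0.5134, 0.0297, 0.0735])), (np.int32(65), array([238.5385, 248.6   ]), array([0.4943, 0.0261, 0.0735]))]
sep 0.019451028366514897 mid [0.5039 0.0279 0.0735]
((260.6190490722656, 136.05978393554688), (58.39695739746094, 60.96999740600586), 171.8063201904297) [ 0.564  -0.2293  0.022 ]
```

```bash
python3 -c "
from workcell import manip
print(manip.hand_in())"
```

```text
the job is handed in; nothing more can be done
None
```

The button was held at about 12 N for one second, and the dish was lifted, carried and set in the left light box's seat, released and handed in at about 24 s; the hand-in returned no verdict, the final seating was checked by touch and wrist-camera measurements only, the fingertips first met the light box top at up to about 85 N (the dish then went back to the lifter to be gripped higher), and the last bystander check found three where they started but did not detect the lidded dish.

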